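Free the cam and run the beaker up to the marker

ROBOT

A 6-joint arm with a two-finger parallel gripper is mounted at the origin on the work surface. World frame = base frame: x ahead of the robot, y to its left, z up, the work surface at z = 0. Lengths are in m, angles in degrees, forces in N, time in s.
With the tool pointing down it reaches from about 0.275 to 0.75 m from the base axis. Payload 10.2 kg.
Tool frame: the origin (TCP) lies at the very end of the fingers, on their centre line; the grasp point (between the pads) lies 19 mm behind it; y points along the fingers, z is the direction in which the jaws open and shut, and the axes are right-handed (so a half turn about y gives the same grasp; the last joint's range is limited). The gripper opens to 88 mm and grips with 3 to 60 N. Pads are 18 mm wide; open, the fingers measure 123 mm over their backs; the gripper's body (75 mm by 187 mm) begins 45 mm behind the grasp point.
Start: joints at [53.721, 17.928, 85.812, -0, 76.261, -12.8], TCP at [0.209, 0.482, 0.211] pointing down, gripper open.
Joint ranges: [-168.41, 168.41], [-55.51, 124.54], [10.69, 146.95], [-70.63, 250.63], [1, 178], [-165.06, 165.06]. Speed limits (degrees/s): [136.94, 136.94, 172.46, 180, 180, 180].

INTERFACE

Orientations are given as a 3x3 rotation matrix whose columns are the frame's x, y, z axes.
In Python, from rig import readout, optics, r gives the robot as it stands. The module is installed in compiled form; this text tells all that it offers.
- The arm moves only by the tool apply_moves, never from a script. Its argument "steps" is a list of rows, each a list of 2 entries, a list of its own where there are three numbers: the shift along the tool's x, y, z in cm, then the turn, a rotation vector about the tool's x, y, z in degrees. In form: [[[dx, dy, dz], [ax, ay, az]], ...]. A call has 1 to 8 rows; each row shifts and turns the commanded pose from where the row before left it, along the tool's axes as they then stand; what a row does not reach is not made up. A row lasts 1/12 s, in which the tool goes at most 41.7 mm and 7.16 degrees, less where a joint would pass 70% of its speed; a pose out of reach is approached as far as the arm can. A call is refused whole if a number of a shift passes 4.17 or a number of a turn 7.16, either way. A call with a gripper value outside its range is refused whole. "fingers" is the opening, from 0 (shut) to 1 (fully open), set as the call begins (left out, the last holds). The fingers move at their own pace and stop on an object; "squeeze" is the grip in N (left out, the last holds). Time passes only in rows, so rows that do not move let the fingers close. It gives the time, the measured TCP pose, the force and the opening at its end, in the units of the state.
- readout.state(): the state, without advancing time (a new reading comes with each control period).
- optics.grab_frame(name): name is "side" or "top"; returns a dict with "image" (480x640x3 uint8, blue, green, red), "K" (3x3 intrinsics, pixels), "pose" (4x4, takes a point from camera to world coordinates). Camera axes: x right, y down, z forward; pixel columns grow to the right and rows downward; lengths in m; the calibration is good to about 2 mm. A picture is of the moment at which its call begins. There is no depth.
- r.job_done(): hands the job in, once; it reports no verdict.
The state is a dict: "clock": time; "qpos": joint angles; "dq": joint speeds; "tau": joint torques, N m; "position": TCP position; "tool_rot": TCP orientation; "force": force on the tool from outside, world axes, zero at the start; "moment": the same for the moment, N m; "width": finger opening in m.
Only numpy, scipy, OpenCV 4.12 (cv2) and the standard library are available. Lean on these libraries where they do the work, as an engineer would, in place of code of your own. Each camera call takes 0.05 s, during which the arm holds its last target.

TASK

With the fingertips, push the cam's black handle peg round until the cam's low point (white mark) faces the slide's white roller squarely. Only then push the yellow plate to run the blue slide fully forward to its stop, so that it carries the beaker up to the marker; leave the cam at its low point. Let the beaker ride upright on the slide without touching or lifting it, and leave the other things on the jig and the bench where they are.

Things in the scene. Friction and masses are not known exactly. Their poses are not given: they have to be found in the camera images.
- jig: the lining jig, fixed to the bench: plywood base 18 mm thick, spanning x -135 to +205 mm and y -120 to +130 mm from its origin (on the bench surface). Its x axis is the slide's forward way, away from the robot; z up. A marker post 118 mm high stands at x +163 to +193, y -85 to -35 mm; its brass stylus reaches back to x +132 mm, 90 mm above the bench
- cam_axis (a point): vertical pivot axis of the red cam, at y +50 mm of the jig; point on the cam plate's top face, 42 mm above the bench. The plate is round, radius 44 mm, its centre 20 mm off the pivot: rim 24 mm from the pivot at the low point (white mark), 64 mm at the high point. On it a steel handle bar, 16 mm wide, top 50 mm above the bench, runs 92 mm from the pivot over the high point
- cam_peg (a point): the upright black handle peg near the end of the handle bar, 80 mm from the pivot axis: diameter 18 mm, from 50 to 92 mm above the bench; point on its axis half-way up, 71 mm above the bench. It is pushed sideways, around the pivot, with about 4 N
- cam (a joint): cam angle, rad, counter-clockwise from above: direction from pivot to peg, measured from the jig's x. 0 = low point faces the roller, handle straight forward. Starts at 1.7 to 2.5 (handle left and back; slide blocked): push it clockwise to 0. Range -0.9 to 2.7; no stop or click at 0; stiff (0.3 N m), stays where left. The slide passes within about 0.3 of 0
- slide (a joint): forward travel of the blue slide, m, along the jig's x: starts at 0 to 0.006; 0.060 = fully forward at its stop. Friction 3 N, stays where left. Its white roller (20 mm across) heads straight for the cam's pivot and is blocked unless the low point faces it. The roller's arm, 16 mm wide, top 49 mm above the bench, lies at the jig's x -104 mm plus travel, y -33 to +57 mm
- push_face (a point): middle of the rear face (robot side) of the upright yellow push plate on the slide: 70 mm wide (jig's y), 10 mm thick, 40 to 90 mm above the bench; point 70 mm above the bench, moves with the slide. Push along the jig's +x. Behind the plate's left half the roller arm's bracket, up to 49 mm above the bench, reaches 40 mm back
- seat (a point): centre of the round dark pad on the slide on which the beaker stands, 40 mm above the bench, 90 mm forward of the plate's front face centre (95 mm forward of push_face); moves with the slide
- beaker: sand-coloured stoneware beaker, 72 mm across, 75 mm high, 0.22 kg, loose, standing on the slide's pad, top 115 mm above the bench; origin at its underside centre. Not to be touched
- glaze_pot_mark (a point): small closed blue jar, 36 mm across and 45 mm high, loose, standing on the far left part of the jig's base (base top is 18 mm above the bench); point at its underside centre
- rib_mark (a point): flat wooden rib 60 x 34 x 8 mm lying loose on the near left part of the jig's base; point at its underside centre
- brown_cup_mark (a point): tall dark brown cup, 72 mm across, 110 mm high, loose on the bench left of the jig; point at its underside centre
- brush_mark (a point): brush lying on the bench right of the jig; point at its origin near mid-length
- trim_tool_mark (a point): trimming tool with wooden handle lying on the bench left of the jig; point at its origin near mid-length
- steel_loop_mark (a point): dark steel ring 52 mm across, 18 mm high, on the bench right of the jig; point at its underside centre
- bowl_mark (a point): terracotta bowl 120 mm across, 50 mm high, on the bench far right; point at its underside centre

How it is judged:
By the outcome, as a careful person would: the job done as asked, in the order asked, and still so for the second after the job is handed in, with the robot touching nothing.
It also fails if it takes over 56 s, if anything falls off the work surface, if the arm or the gripper's body presses on something with over 40 N, if the wrist force passes 120 N, or if a joint passes its speed limit or range.

## Working session

There is one attempt and no reset: what is moved stays moved. The work goes in short steps, Python scripts to look and compute and a tool call to move; the robot and the scene stay as the last step left them, time stands still between calls to the robot, and variables do not carry over. Pictures are saved under pics/ and viewed, and the job is handed in when it is done.

Besides the shell and the picture viewer there is one more tool, called after "Request:" by a JSON object that holds its "method" and its "body", one argument or row to a line. apply_moves: Moves the arm, as the interface text tells. Its arguments: {"type":"object","properties":{"steps":{"type":"array"},"fingers":{"type":"number"},"squeeze":{"type":"number"}},"required":["steps"]}

```bash
mkdir -p pics; python3 - <<'E'
from rig import readout, optics, r
import cv2,numpy as np
s=readout.state()
print(s)
for n in("top","side"):
    f=optics.grab_frame(n); cv2.imwrite(f"pics/{n}0.png",f["image"]); np.savez(f"{n}0.npz",**f); print(n,f["K"],f["pose"])
E
```

```text
{'clock': 0.0, 'qpos': array([ 5.37196908e+01,  1.79601475e+01,  8.58532915e+01,  5.17321276e-04,
        7.62608303e+01, -1.28000944e+01]), 'dq': array([-0.06710636, -0.09960433,  0.01700201, -0.03889573,  0.02734953,
       -0.06550145]), 'tau': array([-4.92525051e-04, -4.02215087e+01, -2.52264780e+01,  6.93153986e-02,
        3.53281223e-02, -1.00963257e-04]), 'position': array([0.20901995, 0.4812956 , 0.21075953]), 'tool_rot': array([[ 9.17196743e-01, -7.74105196e-04,  3.98433852e-01],
       [-3.98434495e-01, -1.03975411e-03,  9.17196202e-01],
       [-2.95733110e-04, -9.99999160e-01, -1.26208930e-03]]), 'force': array([-0.32561022,  0.06442704,  0.8113052 ]), 'moment': array([ 0.0328321 , -0.02668199,  0.02941536]), 'width': 0.08816617348225517}
top [[560.3491245    0.         311.15262421]
 [  0.         560.3491245  236.00000856]
 [  0.           0.           1.        ]] [[ 0.06830913 -0.97668123  0.20353782  0.33985861]
 [-0.99766115 -0.06636745  0.01635828 -0.01185152]
 [-0.00246854 -0.2041792  -0.97893042  1.18896376]
 [ 0.          0.          0.          1.        ]]
side [[474.05636149   0.         312.94702207]
 [  0.         474.05636149 238.66927956]
 [  0.           0.           1.        ]] [[ 0.98082924 -0.08240776  0.17658698  0.36633683]
 [-0.19355771 -0.51694482  0.83384858 -0.99158105]
 [ 0.02257013 -0.85204285 -0.52298526  0.70028021]
 [ 0.          0.          0.          1.        ]]
```

View pics/top0.png

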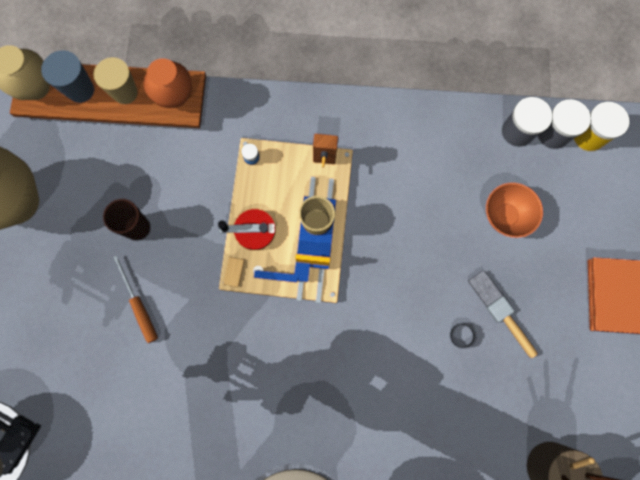

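View pics/side0.png

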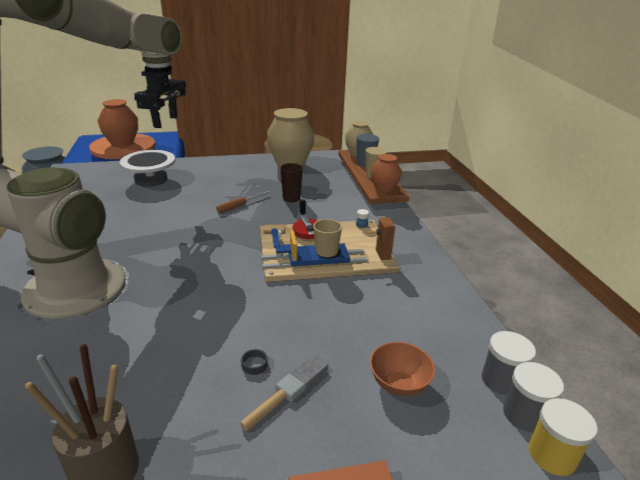

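The top view shows the jig at about x 220-352, y 138-303. The cam is near (255,230), the peg near (223,226) pointing left, the yellow plate at (313,260) and the beaker at (317,213). Next I'll zoom in and measure.

```bash
cat > h.py <<'E'
import numpy as np,cv2
def load(n): return dict(np.load(n))
def proj(f,P):
    T=np.linalg.inv(f["pose"]); p=T[:3,:3]@np.asarray(P,float)+T[:3,3]; q=f["K"]@p; return q[:2]/q[2]
def ray(f,uv):
    d=f["pose"][:3,:3]@np.linalg.solve(f["K"],[uv[0],uv[1],1.]); return f["pose"][:3,3],d
def onz(f,uv,z):
    o,d=ray(f,uv); return o+d*(z-o[2])/d[2]
E
python3 - <<'E'
from h import *
t=load("top0.npz"); s=load("side0.npz")
c=t["image"][125:315,205:365]; cv2.imwrite("pics/topc.png",cv2.resize(c,None,fx=3.1,fy=3.1,interpolation=cv2.INTER_CUBIC))
c=s["image"][185:285,250:405]; cv2.imwrite("pics/sidec.png",cv2.resize(c,None,fx=5,fy=5,interpolation=cv2.INTER_CUBIC))
# base corners
hsv=cv2.cvtColor(t["image"],cv2.COLOR_BGR2HSV)
def blob(name,lo,hi,z,box=(210,130,365,310)):
    m=cv2.inRange(hsv,np.array(lo),np.array(hi)); k=np.zeros_like(m); k[box[1]:box[3],box[0]:box[2]]=255; m&=k
    cs,_=cv2.findContours(m,0,1); cs=sorted(cs,key=cv2.contourArea)[-2:]
    for q in cs:
        M=cv2.minAreaRect(q); b=cv2.boxPoints(M); print(name,cv2.contourArea(q),M); print([onz(t,x,z)[:2].round(4).tolist() for x in b], onz(t,M[0],z).round(4))
    return m
blob("wood",(12,40,120),(28,190,255),.018)
blob("red",(0,170,90),(6,255,255),.042)
blob("red2",(174,170,90),(180,255,255),.042)
blob("yellow",(18,190,120),(30,255,255),.090)
blob("blue",(105,150,60),(125,255,255),.040)
E
```

```text
wood 347.0 ((310.1638488769531, 283.6075439453125), (14.254631042480469, 32.36502456665039), 6.709837436676025)
[[0.4483, 0.0193], [0.5164, 0.0162], [0.5149, -0.0138], [0.4469, -0.0104]] [0.4814 0.0028 0.018 ]
wood 13395.5 ((286.756103515625, 214.19512939453125), (119.70777130126953, 165.20556640625), 6.34019136428833)
[[0.4556, 0.1942], [0.8229, 0.191], [0.8095, -0.0749], [0.445, -0.056]] [0.6276 0.0634 0.018 ]
red 367.5 ((254.0, 216.0), (14.0, 38.0), 90.0)
[[0.6256, 0.1718], [0.631, 0.0917], [0.6007, 0.0892], [0.5953, 0.1689]] [0.6131 0.1304 0.042 ]
red 450.0 ((254.2385711669922, 240.70236206054688), (16.487812042236328, 38.01035690307617), 87.79740142822266)
[[0.5735, 0.167], [0.582, 0.0879], [0.5471, 0.0837], [0.5387, 0.1623]] [0.5603 0.1252 0.042 ]
red2 0.0 ((265.0, 232.0), (0.0, 0.0), 0.0)
[[0.5803, 0.1043], [0.5803, 0.1043], [0.5803, 0.1043], [0.5803, 0.1043]] [0.5803 0.1043 0.042 ]
yellow 165.0 ((312.39654541015625, 259.24139404296875), (33.38428497314453, 6.39450216293335), 4.763641834259033)
[[0.5156, 0.0341], [0.5285, 0.0339], [0.5274, -0.0324], [0.5145, -0.0322]] [0.5215 0.0008 0.09  ]
blue 386.0 ((291.0, 271.5), (17.0, 72.0), 90.0)
[[0.5138, 0.1196], [0.5239, -0.0293], [0.4886, -0.0316], [0.4785, 0.1165]] [0.5011 0.0438 0.04  ]
blue 621.5 ((314.6557312011719, 239.78689575195312), (31.14429473876953, 28.428224563598633), 5.194429397583008)
[[0.5418, 0.0326], [0.6025, 0.0316], [0.6008, -0.0339], [0.5402, -0.0322]] [ 5.712e-01 -5.000e-04  4.000e-02]
```

View pics/topc.png

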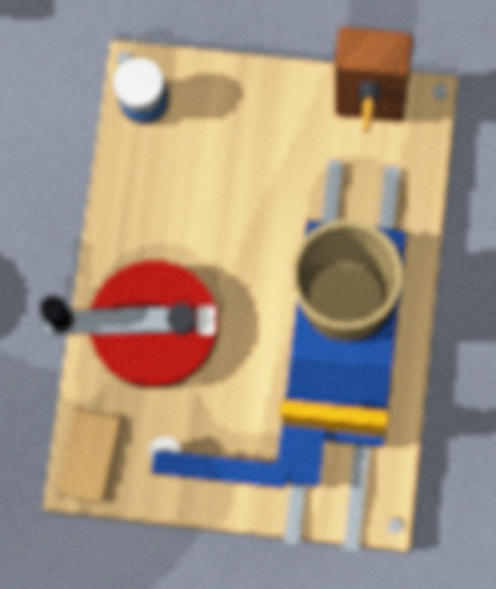

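View pics/sidec.png

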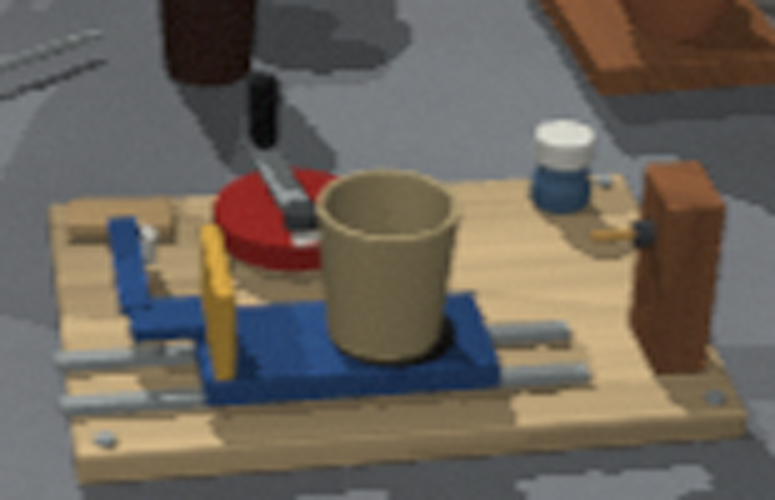

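The zoomed top view gives the base corners at about crop (112,40), (458,76), (408,550) and (44,508). The handle bar points left, from pivot (182,318) to peg top (52,310). I'll fit the jig frame from these.

```bash
python3 - <<'E'
from h import *
t=load("top0.npz"); s=load("side0.npz")
c=lambda u,v:(u/3.1+205-.35,v/3.1+125-.35)
L=np.array([[.205,.13],[.205,-.12],[-.135,-.12],[-.135,.13]])
W=np.array([onz(t,c(*p),.018)[:2] for p in[(112,40),(458,76),(408,550),(44,508)]])
a=W-W.mean(0);b=L-L.mean(0)
yaw=np.arctan2((b[:,0]*a[:,1]-b[:,1]*a[:,0]).sum(),(a*b).sum())
R=np.array([[np.cos(yaw),-np.sin(yaw)],[np.sin(yaw),np.cos(yaw)]])
o=W.mean(0)-R@L.mean(0)
print("yaw",np.degrees(yaw),"o",o,"res",(W-(L@R.T+o)).round(4).tolist())
J=lambda w:(R.T@(w[:2]-o)).round(4)
yb=[onz(t,p,.09) for p in[(312.4,259.2)]]
print("plate top ctr",J(yb[0]))
print("pivot cap(z .055?)",J(onz(t,c(182,318),.052)))
for z in(.09,.092):print("peg top",onz(t,c(52,310),z),J(onz(t,c(52,310),z)))
print("mark",J(onz(t,c(206,320),.043)))
print("roller",J(onz(t,c(163,445),.045)))
# red circle: extremes in crop
for p in[(155,261),(155,386),(92,322),(217,322)]:print("red",J(onz(t,c(*p),.042)))
print("beaker rim",J(onz(t,c(349,279),.115)), "pot",J(onz(t,c(140,82),.063)), "arm",J(onz(t,c(215,466),.049)))
print("cup top",onz(t,(122,215),.11))
# side: peg top & jig corners
d=lambda u,v:(u/5+250-.4,v/5+185-.4)
for nm,p,z in[("peg top",(263,78),.092),("BR",(80,462),.018),("plate topR",(225,290),.09)]:
  w=onz(s,d(*p),z);print(nm,w,J(w))
np.savez("jig.npz",R=R,o=o,yaw=yaw)
E
```

```text
yaw -2.5405843141772433 o [0.58594106 0.05850022] res [[-0.0014, -0.0007], [-0.0007, 0.0008], [0.0008, 0.0013], [0.0013, -0.0014]]
plate top ctr [-0.0618 -0.0605]
pivot cap(z .055?) [-0.      0.0491]
peg top [0.57939138 0.18829168 0.09      ] [-0.0123  0.1294]
peg top [0.57895545 0.18792744 0.092     ] [-0.0127  0.129 ]
mark [0.0023 0.0339]
roller [-0.0858  0.0513]
red [0.0395 0.0737]
red [-0.0463  0.0622]
red [-0.0074  0.1105]
red [0.002  0.0264]
beaker rim [ 0.0237 -0.0604] pot [0.1585 0.0979] arm [-0.0963  0.0148]
cup top [0.58121546 0.38353303 0.11      ]
peg top [0.58193192 0.18679408 0.092     ] [-0.0097  0.128 ]
BR [ 0.44897542 -0.05982034  0.018     ] [-0.1316 -0.1243]
plate topR [ 0.52489852 -0.02941424  0.09      ] [-0.0571 -0.0905]
```

The fit is consistent: residuals are about 1.5 mm, the pivot lands at jig (0,49), the peg radius is 79 mm and the cam angle is about 1.72 rad. The beaker and plate sit where they should. Next I'll work out the approach behind the peg.

```bash
cat >> h.py <<'E'
j=np.load("jig.npz"); R2,o2,yaw=j["R"],j["o"],float(j["yaw"])
def J2W(x,y): return R2@np.array([x,y])+o2
def W2J(w): return R2.T@(np.asarray(w)[:2]-o2)
def toolshift(s,target): return (np.asarray(s["tool_rot"]).T@(np.asarray(target)-s["position"])*100).round(2)
def heading(s): return np.degrees(np.arctan2(s["tool_rot"][1,0],s["tool_rot"][0,0]))
E
python3 - <<'E'
from h import *
from rig import readout
s=readout.state()
th=np.radians(98.5); er=np.array([np.cos(th),np.sin(th)]); ex=np.array([np.sin(th),-np.cos(th)])
p=np.array([0,.05])+.08*er-.055*ex
w=J2W(*p); print(w, toolshift(s,[*w,.20]), "turn",-(5.96-heading(s)))
E
```

```text
[0.52514873 0.18230841] [ 40.91   1.09 -14.83] turn -29.435808043147635
```

Request:
{"method": "apply_moves", "body": {
  "steps": [
    [[1.5,0,-0.5],[0,0,0]],
    [[2.8,0,-1.0],[0,0,0]],
    [[2.9,0.1,-1.1],[0,0,0]],
    [[2.9,0.1,-1.1],[0,0,0]],
    [[2.9,0.1,-1.1],[0,0,0]],
    [[2.9,0.1,-1.1],[0,0,0]],
    [[2.9,0.1,-1.1],[0,0,0]],
    [[2.9,0.1,-1.0],[0,0,0]]
  ],
  "fingers": 0
}}

```text
clock: 0.77
position: [0.3771, 0.3204, 0.2051]
tool_rot: [[0.917, -0.0, 0.398], [-0.398, -0.0, 0.917], [-0.0, -1.0, -0.0]]
force: [0.4, 0.8, 0.6]
width: 0.037
```

Request:
{"method": "apply_moves", "body": {
  "steps": [
    [[2.9,0.1,-1.1],[0,0,0]],
    [[2.9,0.1,-1.1],[0,0,0]],
    [[2.9,0.1,-1.1],[0,0,0]],
    [[2.9,0.1,-1.1],[0,0,0]],
    [[2.9,0.1,-1.1],[0,0,0]],
    [[2.9,0,-1.1],[0,0,0]],
    [[1.6,0,-0.33],[0,0,0]],
    [[0,0,0],[0,0,0]]
  ]
}}

```text
clock: 1.43
position: [0.5248, 0.1802, 0.1995]
tool_rot: [[0.916, -0.001, 0.401], [-0.401, -0.001, 0.916], [-0.0, -1.0, -0.001]]
force: [-0.3, -0.3, -0.4]
width: 0.0005
```

Request:
{"method": "apply_moves", "body": {
  "steps": [
    [[0,0,0],[0,-5.9,0]],
    [[0,0,0],[0,-5.9,0]],
    [[0,0,0],[0,-5.9,0]],
    [[0,0,0],[0,-5.9,0]],
    [[0,0,0],[0,-5.8,0]],
    [[0,0,0],[0,0,0]],
    [[0,0,0],[0,0,0]]
  ]
}}

```text
clock: 2.02
position: [0.5224, 0.183, 0.2002]
tool_rot: [[0.995, -0.001, -0.101], [0.101, 0.0, 0.995], [-0.001, -1.0, 0.0]]
force: [0.5, 0.0, -0.1]
width: 0.0004
```

```bash
python3 - <<'E'
from h import *
from rig import readout,optics
s=readout.state()
print(s["clock"],s["position"],heading(s),s["qpos"],s["force"],s["width"])
print(toolshift(s,[.5251,.1823,.066]))
for n in("top","side"):
    f=optics.grab_frame(n);np.savez(n+"1.npz",**f)
    c=f["image"][100:330,190:400] if n=="top" else f["image"][120:290,230:430]
    cv2.imwrite(f"pics/{n}1.png",cv2.resize(c,None,fx=2.5,fy=2.5,interpolation=cv2.INTER_CUBIC))
E
```

```text
2.0167 [0.52240811 0.18298733 0.20020095] 5.783971809038955 [ 7.17215230e+00  2.20243194e+01  8.17764366e+01  6.93515328e-03
  7.62288376e+01 -8.86134706e+01] [ 0.53903479  0.03557882 -0.05588893] 0.0004146116217629264
[ 0.27 13.42 -0.1 ]
```

View pics/side1.png

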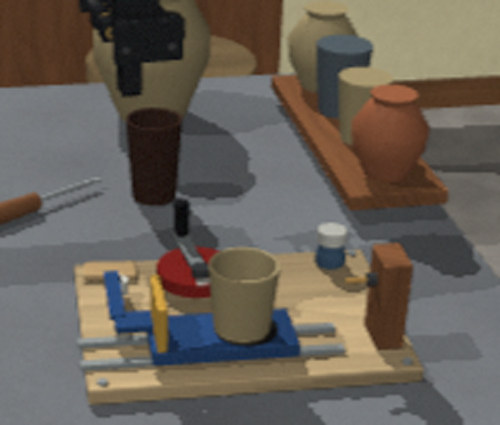

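View pics/top1.png

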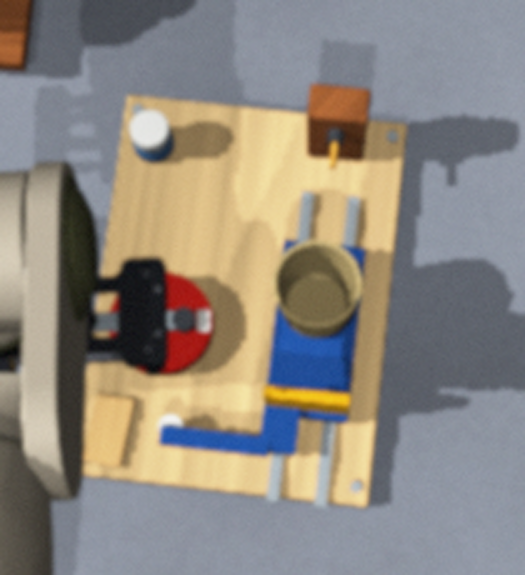

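The views show the arm clear of everything and the closed fingertips hanging behind and above the peg (tip at side crop (128,90)). I'll lower to z 0.066.

Request:
{"method": "apply_moves", "body": {
  "steps": [
    [[0.1,2,-0.1],[0,0,0]],
    [[0.1,2.5,0],[0,0,0]],
    [[0.1,2.5,0],[0,0,0]],
    [[0,2.5,0],[0,0,0]],
    [[0,2,0],[0,0,0]],
    [[0,1.3,0],[0,0,0]],
    [[0,0.6,0],[0,0,0]],
    [[0,0,0],[0,0,0]]
  ]
}}

```text
clock: 2.78
position: [0.5255, 0.1818, 0.0653]
tool_rot: [[0.995, -0.002, -0.102], [0.102, -0.0, 0.995], [-0.002, -1.0, -0.0]]
force: [-0.1, 0.2, -0.1]
width: 0.0004
```

Request:
{"method": "apply_moves", "body": {
  "steps": [
    [[0.8,0,0],[0,0,0]],
    [[0.8,0,0],[0,0,0]],
    [[0.6,0,0],[0,0,0]],
    [[0.4,0,0],[0,0,0]],
    [[0.4,0,0],[0,0,0]]
  ]
}}

```text
clock: 3.2
position: [0.5564, 0.1849, 0.0669]
tool_rot: [[0.995, 0.001, -0.103], [0.103, 0.0, 0.995], [0.001, -1.0, 0.0]]
force: [-0.1, 0.2, 0.3]
width: 0.0005
```

```bash
python3 - <<'E'
from h import *
from rig import readout,optics
s=readout.state()
print(s["clock"],s["position"],heading(s),W2J(s["position"]),s["force"])
for n in("top","side"):
    f=optics.grab_frame(n);np.savez(n+"2.npz",**f)
    c=f["image"][100:330,190:400] if n=="top" else f["image"][120:290,230:430]
    cv2.imwrite(f"pics/{n}2.png",cv2.resize(c,None,fx=2.5,fy=2.5,interpolation=cv2.INTER_CUBIC))
E
```

```text
3.2 [0.55641361 0.18494512 0.06687992] 5.903310243069039 [-0.03510336  0.12501175] [-0.14170085  0.2141821   0.28055219]
```

View pics/side2.png

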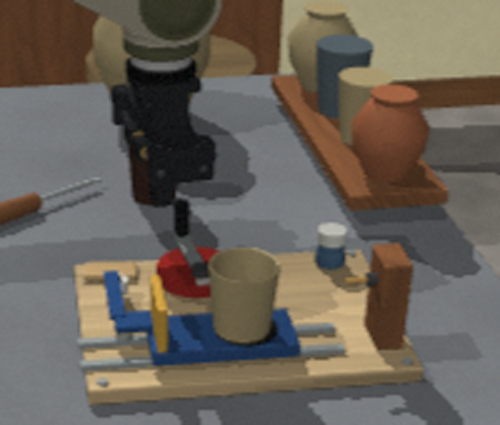

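The side view shows the fingertips just behind the peg at crop (181,215), with no contact yet. I'll creep to contact and then start the arc.

Request:
{"method": "apply_moves", "body": {
  "steps": [
    [[0.3,0,0],[0,0,0]],
    [[0.3,0,0],[0,0,0]],
    [[0.3,0,0],[0,0,0]],
    [[0,0,0],[0,0,0]]
  ]
}}

```text
clock: 3.63
position: [0.5654, 0.1858, 0.0664]
tool_rot: [[0.995, 0.0, -0.103], [0.103, 0.0, 0.995], [0.0, -1.0, -0.0]]
force: [0.3, 0.1, -0.2]
width: 0.0005
```

Request:
{"method": "apply_moves", "body": {
  "steps": [
    [[0.2,0,0],[0,0,0]],
    [[0.2,0,0],[0,0,0]],
    [[0.2,0,0],[0,0,0]]
  ]
}}

```text
clock: 3.88
position: [0.571, 0.1864, 0.0663]
tool_rot: [[0.995, -0.0, -0.103], [0.103, 0.0, 0.995], [-0.0, -1.0, 0.0]]
force: [0.2, 0.3, -0.2]
width: 0.0007
```

```bash
python3 - <<'E'
from h import *
from rig import readout,optics
s=readout.state()
print(s["clock"],s["position"],heading(s),W2J(s["position"]),s["force"])
for n in("top","side"):
    f=optics.grab_frame(n);np.savez(n+"3.npz",**f)
    c=f["image"][180:260,200:300] if n=="top" else f["image"][170:250,260:360]
    cv2.imwrite(f"pics/{n}3.png",cv2.resize(c,None,fx=6,fy=6,interpolation=cv2.INTER_CUBIC))
E
```

```text
3.8833 [0.57101073 0.18639935 0.06633541] 5.916797147974121 [-0.02058505  0.1271116 ] [ 0.22544977  0.28456947 -0.16681087]
```

View pics/side3.png

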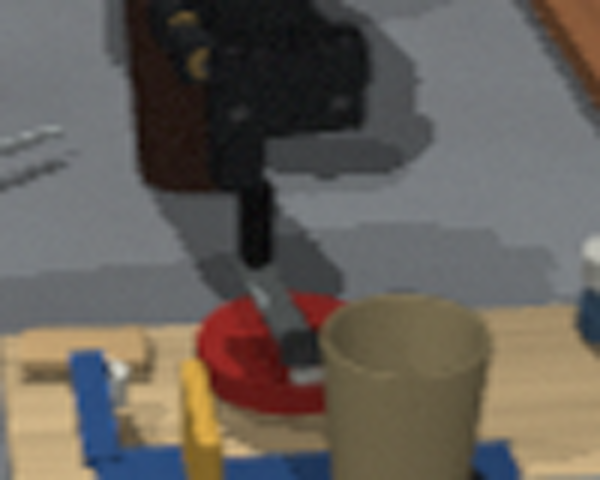

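```bash
python3 - <<'E'
from h import *
s=load("side3.npz");t=load("top3.npz")
q=lambda P:(proj(s,P)-[260,170]+.4)*6
P=[.5710,.1864,.0663]
print("tcp",q(P),"tcp+26mm",q([.571,.1864,.092]))
w=J2W(-.0118,.1291)
print("peg bottom/top",q([*w,.05]),q([*w,.092]))
E
```

```text
tcp [232.48090781 233.9767415 ] tcp+26mm [232.83439415 185.5606199 ]
peg bottom/top [249.98935386 261.25529599] [250.85291008 182.75023685]
```

View pics/top3.png

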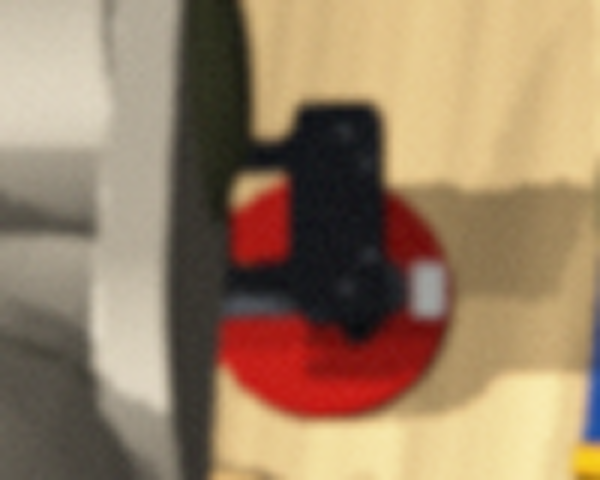

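```bash
python3 - <<'E'
from h import *
a=load("side1.npz");s=load("side3.npz")
print("side1 tcp",(proj(a,[.5224,.183,.2002])-[230,120])*2.5,"c3", (proj(s,[.571,.1864,.0663])-[260,170])*6)
c=s["image"][170:230,270:330].astype(float); c=np.clip(c*3,0,255).astype(np.uint8)
d=a["image"][120:180,260:320].astype(float); d=np.clip(d*3,0,255).astype(np.uint8)
cv2.imwrite("pics/sc3.png",cv2.resize(np.hstack([d,c]),None,fx=6,fy=6,interpolation=cv2.INTER_CUBIC))
print("d tcp",(proj(a,[.5224,.183,.2002])-[260,120])*6,"c tcp",(proj(s,[.571,.1864,.0663])-[270,170])*6+[360,0])
E
```

```text
side1 tcp [127.4266519  115.45717668] c3 [230.08090781 231.5767415 ]
d tcp [125.82396456 277.09722402] c tcp [530.08090781 231.5767415 ]
```

View pics/sc3.png

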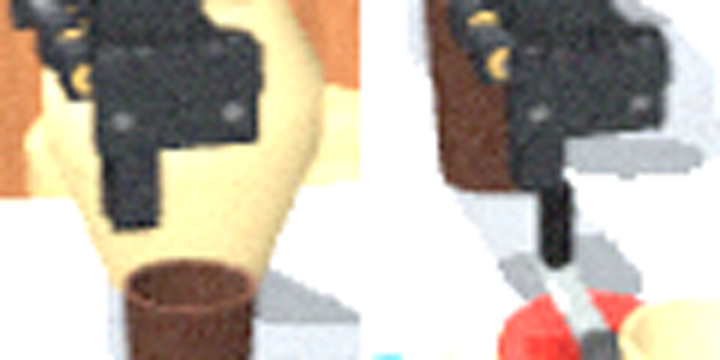

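```bash
python3 - <<'E'
from h import *
a=load("side0.npz")
P=np.array([.209,.4813,.2108]);z=np.array([.398,.917,0]);x=np.array([.917,-.398,0])
k=lambda p:(proj(a,p)-[120,70])*6
for n in(-1,1):
  print(n,k(P+n*.044*z),k(P+n*.0615*z),k(P+n*.044*z+[0,0,.064]))
d=np.clip(a["image"][70:170,120:220].astype(float)*3,0,255).astype(np.uint8)
cv2.imwrite("pics/f0.png",cv2.resize(d,None,fx=6,fy=6,interpolation=cv2.INTER_CUBIC))
E
```

```text
-1 [236.3930654 392.7632688] [219.27071327 404.27933304] [217.11108222 265.91574338]
1 [317.41459613 338.27022103] [332.58551867 328.06663935] [300.96112068 216.55818806]
```

View pics/f0.png

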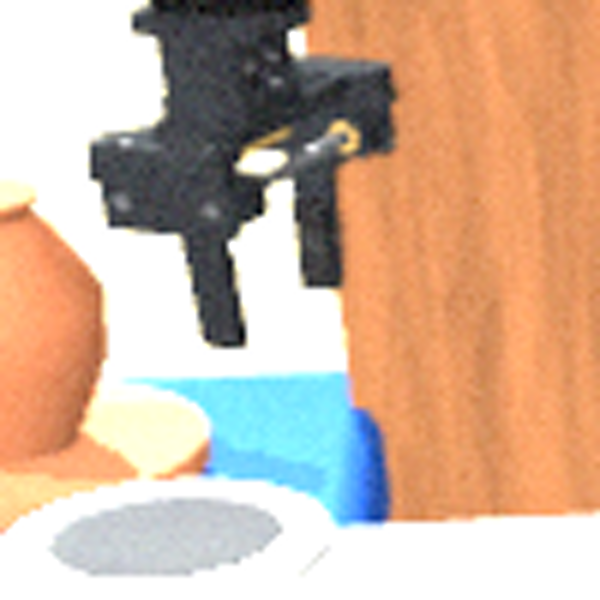

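```bash
python3 - <<'E'
from h import *
t=load("top3.npz")
k=lambda p:((proj(t,p)-[200,180]+.4)*6).round()
P=np.array([.571,.1864,.0663]);h=np.radians(5.9);x=np.array([np.cos(h),np.sin(h),0]);z=np.array([-np.sin(h),np.cos(h),0])
for dz in(0,.025):
  for hh in(.064,.10,.14):
    print(dz,hh,[k(P+sx*.0375*x-.0935*z+[0,0,hh+dz]).tolist() for sx in(-1,1)],"ctr",k(P+[0,0,hh+dz]))
E
```

```text
0 0.064 [[406.0, 372.0], [401.0, 146.0]] ctr [114. 268.]
0 0.1 [[396.0, 349.0], [392.0, 116.0]] ctr [ 95. 242.]
0 0.14 [[386.0, 322.0], [381.0, 81.0]] ctr [ 73. 211.]
0.025 0.064 [[399.0, 356.0], [395.0, 126.0]] ctr [101. 250.]
0.025 0.1 [[390.0, 333.0], [385.0, 94.0]] ctr [ 82. 223.]
0.025 0.14 [[378.0, 304.0], [374.0, 57.0]] ctr [ 58. 191.]
```

The fingertips appear about 25 mm higher than the reported TCP in the side view. This shows both at the start and now, while columns and the top view agree laterally. So the tips passed at peg-top height and made no contact. I'll back off, lower, and verify with the camera.

Request:
{"method": "apply_moves", "body": {
  "steps": [
    [[-1,0,0],[0,0,0]],
    [[-1,0,0],[0,0,0]],
    [[-1,0,0],[0,0,0]],
    [[0,0.8,0],[0,0,0]],
    [[0,0.8,0],[0,0,0]],
    [[0,0,0],[0,0,0]]
  ]
}}

```text
clock: 4.48
position: [0.5405, 0.1832, 0.0484]
tool_rot: [[0.995, -0.003, -0.103], [0.103, -0.0, 0.995], [-0.003, -1.0, -0.0]]
force: [0.1, -0.3, -1.2]
width: 0.0006
```

```bash
cat > look.py <<'E'
from h import *
import sys
from rig import readout,optics
n=sys.argv[1]
s=readout.state()
print(s["clock"],s["position"].round(4),round(heading(s),2),W2J(s["position"]).round(4),s["force"].round(2))
for c in("top","side"): f=optics.grab_frame(c);np.savez(f"{c}{n}.npz",**f)
s_=load(f"side{n}.npz");t=load(f"top{n}.npz")
a=np.clip(s_["image"][170:270,255:405].astype(float)*1.8,0,255).astype(np.uint8)
b=t["image"][125:305,205:355]
cv2.imwrite(f"pics/s{n}.png",cv2.resize(a,None,fx=5,fy=5,interpolation=cv2.INTER_CUBIC))
cv2.imwrite(f"pics/t{n}.png",cv2.resize(b,None,fx=3.3,fy=3.3,interpolation=cv2.INTER_CUBIC))
print("tcp side px",((proj(s_,s["position"])-[255,170]+.4)*5).round(),"+25mm",((proj(s_,s["position"]+[0,0,.025])-[255,170]+.4)*5).round())
E
python3 look.py 4
```

```text
4.4833 [0.5405 0.1832 0.0484] 5.91 [-0.0509  0.1225] [ 0.08 -0.3  -1.21]
tcp side px [167. 229.] +25mm [167. 190.]
```

View pics/s4.png

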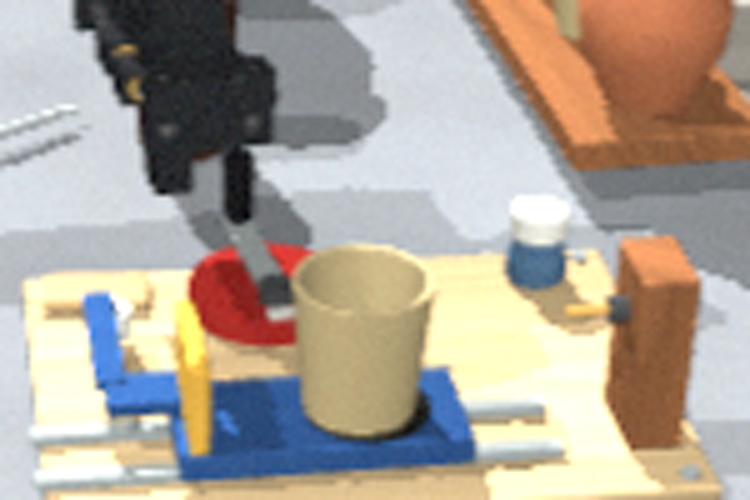

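Confirmed: the tip shows at row 190, which is 25 mm above the reported TCP. I'll lower another 1 cm (tip at about 63 mm) and advance to contact.

Request:
{"method": "apply_moves", "body": {
  "steps": [
    [[0,0.5,0],[0,0,0]],
    [[0,0.5,0],[0,0,0]],
    [[0.6,0,0],[0,0,0]],
    [[0.6,0,0],[0,0,0]],
    [[0.3,0,0],[0,0,0]],
    [[0.3,0,0],[0,0,0]],
    [[0.2,0,0],[0,0,0]],
    [[0.2,0,0],[0,0,0]]
  ]
}}

```text
clock: 5.25
position: [0.5632, 0.1856, 0.0404]
tool_rot: [[0.995, 0.0, -0.103], [0.103, -0.0, 0.995], [0.0, -1.0, -0.0]]
force: [-1.0, -0.1, -1.0]
width: 0.0002
```

Request:
{"method": "apply_moves", "body": {
  "steps": [
    [[0.2,0,0],[0,0,0]],
    [[0.2,0,0],[0,0,0]]
  ]
}}

```text
clock: 5.42
position: [0.5664, 0.1861, 0.0403]
tool_rot: [[0.995, -0.002, -0.103], [0.103, 0.0, 0.995], [-0.002, -1.0, 0.0]]
force: [-5.4, 1.2, 1.5]
width: 0.0003
```

Contact at about 5 N, as expected. Now the arc: 6° per row, following the peg.

Request:
{"method": "apply_moves", "body": {
  "steps": [
    [[0.6,0,0.1],[0,4,0]],
    [[0.85,0,0.15],[0,6,0]],
    [[0.85,0,0.15],[0,6,0]],
    [[0.85,0,0.15],[0,6,0]],
    [[0.85,0,0.15],[0,6,0]],
    [[0,0,0],[0,0,0]]
  ]
}}

```text
clock: 5.92
position: [0.6075, 0.189, 0.0399]
tool_rot: [[0.925, -0.001, 0.38], [-0.38, -0.0, 0.925], [-0.0, -1.0, -0.0]]
force: [1.1, 0.2, 0.1]
width: 0.0003
```

```bash
cat >> h.py <<'E'
def camrep(s):
    p=W2J(s["position"])-np.array([0,.05]); h=np.radians(heading(s))-yaw
    ex=np.array([np.cos(h),np.sin(h)]); er=np.array([-np.sin(h),np.cos(h)])
    print("theta if tool-aligned",90+np.degrees(h),"x",(p@ex*1000).round(1),"r",(p@er*1000).round(1))
E
python3 look.py 5; python3 -c "
from h import *
from rig import readout
camrep(readout.state())"
```

```text
5.9167 [0.6075 0.189  0.0399] -22.32 [0.0158 0.1314] [1.14 0.18 0.05]
tcp side px [280. 229.] +25mm [281. 190.]
theta if tool-aligned 70.63694285517785 x -12.6 r 82.1
```

View pics/s5.png

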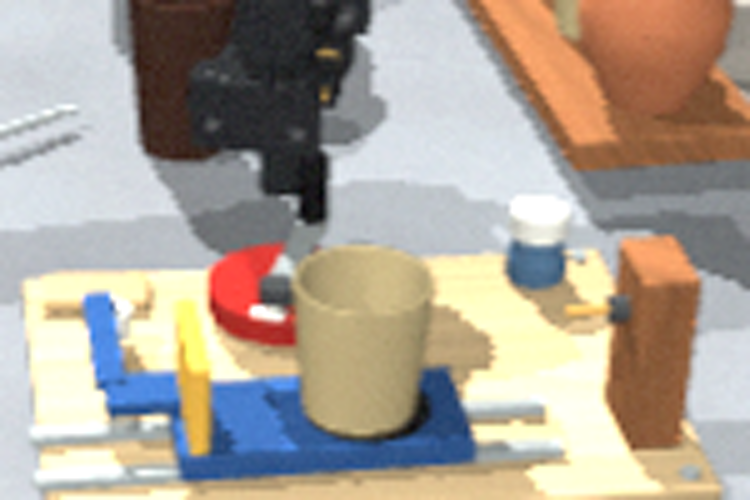

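View pics/t5.png

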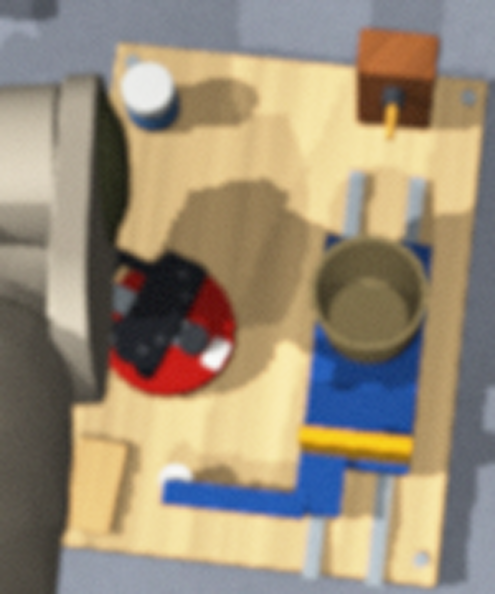

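The cam is turning: the mark now points lower right at t5 (215,352), and the fingers sit behind the peg. Continuing.

Request:
{"method": "apply_moves", "body": {
  "steps": [
    [[0.7,0,0.05],[0,6,0]],
    [[0.8,0,0.1],[0,6.5,0]],
    [[0.8,0,0.12],[0,6.5,0]],
    [[0.8,0,0.12],[0,6.5,0]],
    [[0.8,0,0.12],[0,6.5,0]],
    [[0.8,0,0.12],[0,6.5,0]],
    [[0.4,0,0.05],[0,3.5,0]],
    [[0,0,0],[0,0,0]]
  ]
}}

```text
clock: 6.68
position: [0.6501, 0.1628, 0.0406]
tool_rot: [[0.437, 0.002, 0.9], [-0.9, 0.001, 0.437], [-0.0, -1.0, 0.002]]
force: [-0.1, 0.8, -1.0]
width: 0.0004
```

```bash
python3 look.py 6; python3 -c "
from h import *
from rig import readout
camrep(readout.state())"
```

```text
6.6833 [0.6501 0.1628 0.0406] -64.1 [0.0595 0.107 ] [-0.05  0.76 -0.95]
tcp side px [362. 244.] +25mm [363. 206.]
theta if tool-aligned 28.638704067152936 x -21.5 r 78.9
```

View pics/s6.png

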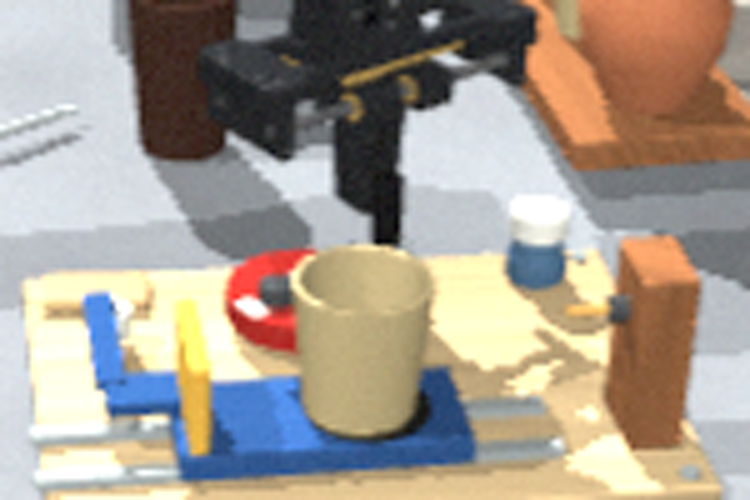

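View pics/t6.png

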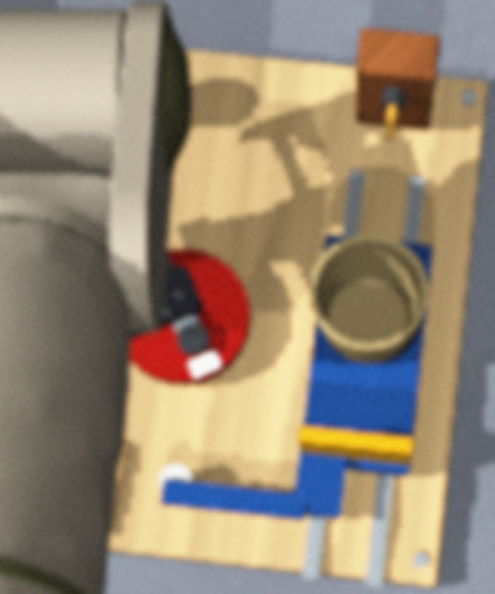

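The cam is now at about 30° and nothing else has moved. I'll do the last segment and stop slightly short.

Request:
{"method": "apply_moves", "body": {
  "steps": [
    [[0.8,0,0.12],[0,5.7,0]],
    [[0.8,0,0.15],[0,5.7,0]],
    [[0.8,0,0.15],[0,5.7,0]],
    [[0.8,0,0.15],[0,5.7,0]],
    [[0.8,0,0.15],[0,5.8,0]],
    [[0,0,0],[0,0,0]]
  ]
}}

```text
clock: 7.28
position: [0.6673, 0.1252, 0.0407]
tool_rot: [[-0.05, 0.002, 0.999], [-0.999, 0.001, -0.05], [-0.001, -1.0, 0.002]]
force: [0.2, 0.4, -0.4]
width: 0.0008
```

```bash
python3 look.py 7; python3 -c "
from h import *
from rig import readout
camrep(readout.state())"
```

```text
7.2833 [0.6673 0.1252 0.0407] -92.87 [0.0783 0.0702] [ 0.19  0.36 -0.41]
tcp side px [406. 274.] +25mm [408. 235.]
theta if tool-aligned 0.0027903999780960476 x -20.5 r 77.4
```

View pics/s7.png

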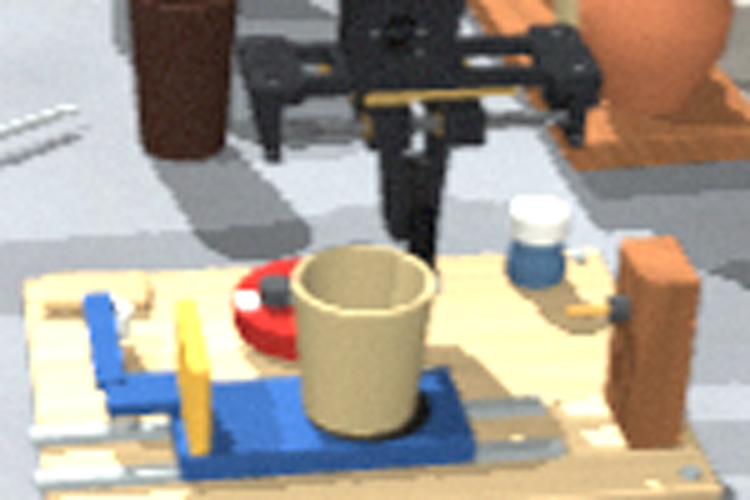

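View pics/t7.png

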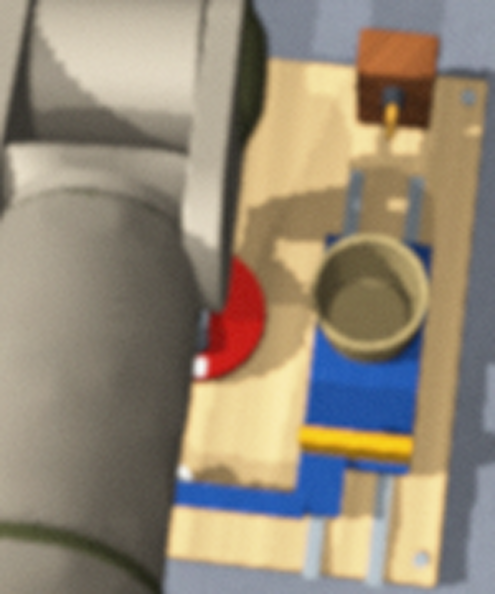

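The white mark now faces back at t7 (200,368), but the arm hides the handle. I'll back off, lift and move left to measure the angle properly.

Request:
{"method": "apply_moves", "body": {
  "steps": [
    [[-0.8,0,0],[0,0,0]],
    [[-1.2,0,0],[0,0,0]],
    [[0,-2.5,0],[0,0,0]],
    [[0,-3.5,0],[0,0,0]],
    [[0,-3.5,0],[0,0,0]],
    [[-1.5,-1.5,-1],[0,0,0]],
    [[-3,0,-1],[0,0,0]],
    [[-3,0,-1],[0,0,0]]
  ]
}}

```text
clock: 8.05
position: [0.6401, 0.2241, 0.1512]
tool_rot: [[-0.047, 0.001, 0.999], [-0.999, 0.0, -0.047], [-0.0, -1.0, 0.001]]
force: [0.8, 0.6, -0.3]
width: 0.0005
```

Request:
{"method": "apply_moves", "body": {
  "steps": [
    [[-3,0,-1],[0,0,0]],
    [[-3,0,-1],[0,0,0]],
    [[-3,0,-1],[0,0,0]],
    [[-3,0,-1],[0,0,0]],
    [[-2,0,0],[0,0,0]],
    [[0,0,0],[0,0,0]]
  ]
}}

```text
clock: 8.55
position: [0.6048, 0.3691, 0.1492]
tool_rot: [[-0.041, -0.001, 0.999], [-0.999, 0.001, -0.041], [-0.0, -1.0, -0.001]]
force: [0.4, -0.1, -0.2]
width: 0.0006
```

```bash
python3 look.py 8; python3 - <<'E'
from h import *
t=load("top8.npz");c=t["image"][190:260,225:325]
cv2.imwrite("pics/t8z.png",cv2.resize(c,None,fx=8,fy=8,interpolation=cv2.INTER_CUBIC))
E
```

```text
8.55 [0.6048 0.3691 0.1492] -92.32 [0.005  0.3112] [ 0.4  -0.13 -0.25]
tcp side px [224. -65.] +25mm [ 224. -103.]
```

View pics/t8.png

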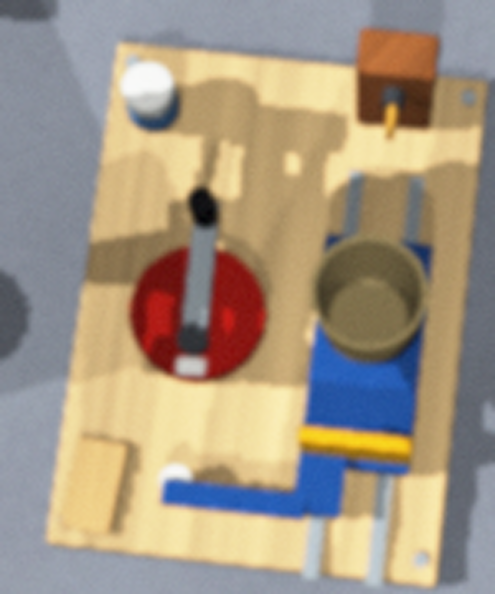

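View pics/t8z.png

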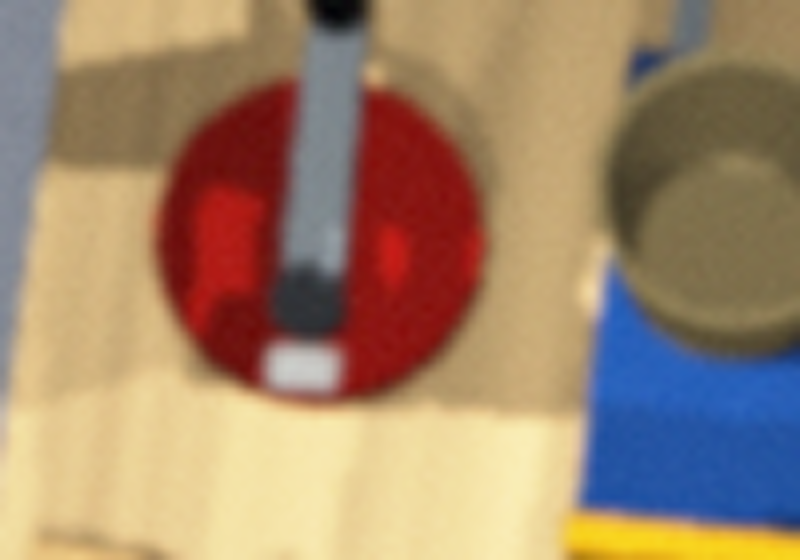

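View pics/s8.png

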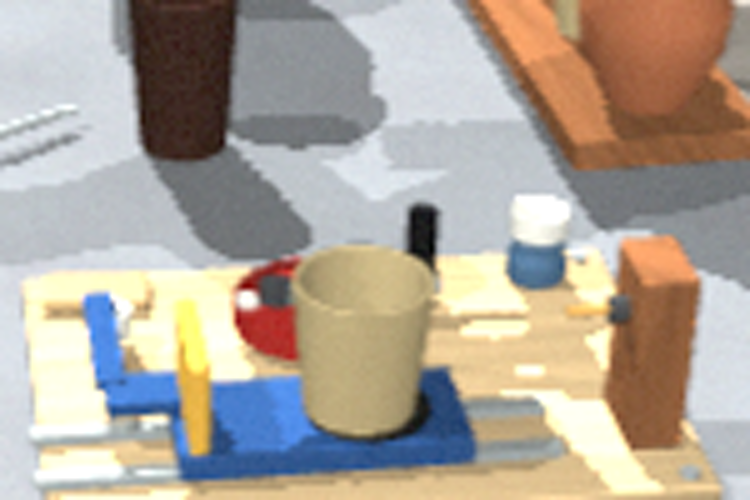

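Now clearly visible: the handle points forward, peg top is at t8 (203,203) and the mark is at t8 (191,366). Measuring the angle in several ways.

```bash
python3 - <<'E'
from h import *
t=load("top8.npz");s=load("side8.npz")
zc=lambda u,v:(u/8+225-.44,v/8+190-.44)
tc=lambda u,v:(u/3.3+205-.35,v/3.3+125-.35)
sc=lambda u,v:(u/5+255-.4,v/5+170-.4)
A=lambda w,p=np.array([0,.05]):np.degrees(np.arctan2((w-p)[1],(w-p)[0]))
J=lambda uv,z,f=t:W2J(onz(f,uv,z))
# direct midline of bar at z .050: left/right edges at two rows
for v in(60,100,160,220):
  pass
im=cv2.resize(t["image"][190:260,225:325],None,fx=8,fy=8,interpolation=cv2.INTER_CUBIC)
sat=cv2.cvtColor(im,cv2.COLOR_BGR2HSV)[:,:,1]
pts=[]
for v in range(100,250,10):
  u=np.where(sat[v,250:390]<130)[0]+250
  if len(u): pts.append(J(zc((u[0]+u[-1])/2,v),.05))
pts=np.array(pts);print(len(pts),pts[0],pts[-1]);k=np.polyfit(pts[:,0],pts[:,1],1);print("bar angle",np.degrees(np.arctan(k[0])),"y at pivot",k[1])
m=cv2.inRange(cv2.cvtColor(im,cv2.COLOR_BGR2HSV),(0,0,140),(180,60,255));m[:330]=0;m[400:]=0;m[:,:240]=0;m[:,360:]=0
M=cv2.moments(m,True);mk=(M["m10"]/M["m00"],M["m01"]/M["m00"]);mw=J(zc(*mk),.042);print("mark",mk,mw,"ang",A(mw)-180, )
# red disc circle: convex hull
hv=cv2.cvtColor(im,cv2.COLOR_BGR2HSV);r=cv2.inRange(hv,(0,170,60),(8,255,255))|cv2.inRange(hv,(172,170,60),(180,255,255))
cs=np.vstack([c for c in cv2.findContours(r,0,1)[0] if cv2.contourArea(c)>300]);(x,y),rad=cv2.minEnclosingCircle(cs);dw=J(zc(x,y),.042);print("disc",x,y,rad,dw,A(dw),"mark-disc ang",A(dw,mw))
for z in(.092,):
  p=J(tc(203,203),z);print("peg top",p,A(p),"from mark",A(p,mw))
# peg via dark mask in top
g=t["image"].max(axis=2);mm=(g<45).astype(np.uint8);mm[:175]=0;mm[205:]=0;mm[:,:255]=0;mm[:,:]=mm;mm[:,280:]=0
n,l,st,ce=cv2.connectedComponentsWithStats(mm);print(st,ce)
p=J(sc(424,206),.092,s);print("peg side",p,A(p))
E
```

```text
15 [0.05478245 0.05142428] [0.01682191 0.05044151]
bar angle 1.3146863570777747 y at pivot 0.0502677510544338
mark (301.675408719346, 367.7717983651226) [-0.01578372  0.05024923] ang -0.9046433143676609
disc 320.0066833496094 238.74920654296875 163.4554901123047 [0.01914239 0.04997018] -0.08926613004172891 mark-disc ang -0.4577736191127717
peg top [0.07714645 0.05000832] 0.006178678146757038 from mark -0.14853226232877442
[[     0      0    640    480 307145]
 [   263    183      7     10     55]] [[319.50953458 239.50927738]
 [266.25454545 187.69090909]]
peg side [0.0826543  0.05433801] 3.004341534854914
```

The angle estimates are 0.0°, -0.1°, -0.5°, +1.3° and +3.0° (a coarse side pick), so the cam is at 0 within about 1° (0.02 rad). The roller, rib, pot and beaker are unmoved. Next I'll go behind the yellow plate.

```bash
python3 - <<'E'
from h import *
from rig import readout
s=readout.state();w=J2W(-.115,-.0605);print(w,toolshift(s,[*w,.149]),heading(s),np.degrees(yaw),"turn",-(np.degrees(yaw)-heading(s)))
E
```

```text
[0.46837231 0.0031573 ] [ 36.76   0.08 -12.18] -92.53403980674155 -2.5405843141772433 turn -89.99345549256431
```

Request:
{"method": "apply_moves", "body": {
  "steps": [
    [[1.5,0,-0.5],[0,0,0]],
    [[2.5,0,-0.9],[0,0,0]],
    [[2.7,0,-0.9],[0,0,0]],
    [[2.7,0,-0.9],[0,0,0]],
    [[2.7,0,-0.9],[0,0,0]],
    [[2.7,0,-0.9],[0,0,0]],
    [[2.7,0,-0.9],[0,0,0]],
    [[2.7,0,-0.9],[0,0,0]]
  ]
}}

```text
clock: 9.32
position: [0.529, 0.1631, 0.1502]
tool_rot: [[-0.048, -0.0, 0.999], [-0.999, -0.0, -0.048], [0.0, -1.0, -0.0]]
force: [-0.0, -0.3, 0.5]
width: 0.0006
```

Request:
{"method": "apply_moves", "body": {
  "steps": [
    [[2.7,0,-0.9],[0,0,0]],
    [[2.7,0,-0.9],[0,0,0]],
    [[2.7,0,-0.9],[0,0,0]],
    [[2.7,0,-0.9],[0,0,0]],
    [[2.7,0,-0.9],[0,0,0]],
    [[2.7,0,-0.9],[0,0,0]],
    [[0.4,0,0],[0,0,0]],
    [[0,0,0],[0,0,0]]
  ]
}}

```text
clock: 9.98
position: [0.4678, 0.0003, 0.1504]
tool_rot: [[-0.05, 0.0, 0.999], [-0.999, -0.0, -0.05], [0.0, -1.0, 0.0]]
force: [0.2, 0.2, 0.5]
width: 0.0008
```

Request:
{"method": "apply_moves", "body": {
  "steps": [
    [[0,0,0],[0,-6.5,0]],
    [[0,0,0],[0,-6.5,0]],
    [[0,0,0],[0,-6.5,0]],
    [[0,0,0],[0,-6.5,0]],
    [[0,0,0],[0,-6.5,0]],
    [[0,0,0],[0,-6.5,0]],
    [[0,0,0],[0,-6.5,0]]
  ]
}}

```text
clock: 10.57
position: [0.4685, 0.0027, 0.1502]
tool_rot: [[0.684, -0.0, 0.729], [-0.729, 0.0, 0.684], [-0.0, -1.0, 0.0]]
force: [-0.6, 0.4, 0.1]
width: 0.0002
```

Request:
{"method": "apply_moves", "body": {
  "steps": [
    [[0,0,0],[0,-6.5,0]],
    [[0,0,0],[0,-6.5,0]],
    [[0,0,0],[0,-6.5,0]],
    [[0,0,0],[0,-6.5,0]],
    [[0,0,0],[0,-6.5,0]],
    [[0,0,0],[0,-6.5,0]],
    [[0,0,0],[0,-5.5,0]],
    [[0,0,0],[0,0,0]]
  ]
}}

```text
clock: 11.23
position: [0.4685, 0.0026, 0.1502]
tool_rot: [[0.999, -0.0, 0.043], [-0.043, 0.0, 0.999], [-0.0, -1.0, 0.0]]
force: [0.4, 0.6, -0.7]
width: 0.0004
```

```bash
python3 - <<'E'
from h import *
from rig import readout
s=readout.state();w=J2W(-.115,-.0605);print(s["clock"],s["position"],W2J(s["position"]),toolshift(s,[*w,.042]),heading(s),s["qpos"])
E
```

```text
11.2333 [0.46845882 0.00258939 0.15016989] [-0.1148884  -0.06106352] [-1.000e-02  1.082e+01  5.000e-02] -2.450095037959678 [-1.40626025e+01  1.43430412e+01  1.00280820e+02  8.88442230e-03
  6.53844021e+01 -1.01616208e+02]
```

Request:
{"method": "apply_moves", "body": {
  "steps": [
    [[0,1.5,0],[0,0,0]],
    [[0,2.2,0],[0,0,0]],
    [[0,2.2,0],[0,0,0]],
    [[0,2,0],[0,0,0]],
    [[0,1.5,0],[0,0,0]],
    [[0,1,0],[0,0,0]],
    [[0,0.4,0],[0,0,0]],
    [[0,0,0],[0,0,0]]
  ]
}}

```text
clock: 11.9
position: [0.4683, 0.0021, 0.0419]
tool_rot: [[0.999, -0.001, 0.048], [-0.048, 0.0, 0.999], [-0.001, -1.0, 0.0]]
force: [0.4, 0.1, 0.7]
width: 0.0001
```

Request:
{"method": "apply_moves", "body": {
  "steps": [
    [[0.8,0,0],[0,0,0]],
    [[0.8,0,0],[0,0,0]],
    [[0.5,0,0],[0,0,0]],
    [[0.3,0,0],[0,0,0]],
    [[0,0,0],[0,0,0]]
  ]
}}

```text
clock: 12.32
position: [0.4933, 0.0006, 0.0426]
tool_rot: [[0.999, 0.001, 0.047], [-0.047, -0.0, 0.999], [0.001, -1.0, -0.0]]
force: [-0.4, 0.1, 0.7]
width: 0.0005
```

```bash
python3 look.py 9
```

```text
12.3167 [0.4933 0.0006 0.0426] -2.68 [-0.09  -0.062] [-0.39  0.11  0.69]
tcp side px [128. 419.] +25mm [128. 377.]
```

View pics/s9.png

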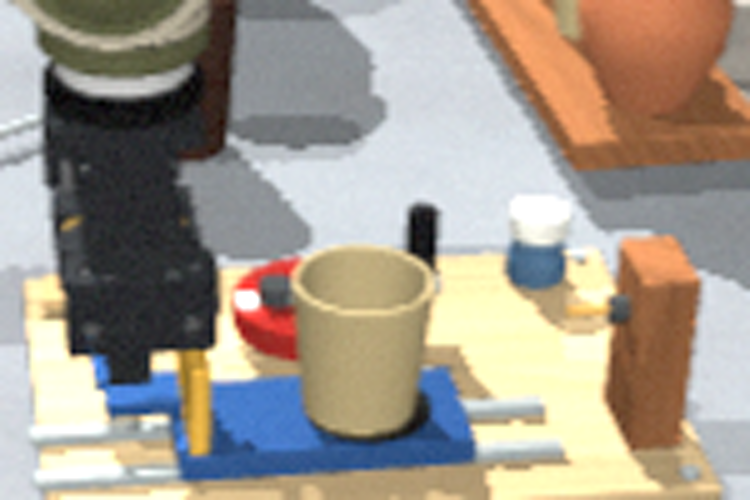

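The fingertip (130,380) is above the bracket and behind the plate at (180,370), with the gripper body clear of the beaker. Creeping to contact.

Request:
{"method": "apply_moves", "body": {
  "steps": [
    [[0.4,0,0],[0,0,0]],
    [[0.3,0,0],[0,0,0]],
    [[0.2,0,0],[0,0,0]],
    [[0.2,0,0],[0,0,0]],
    [[0.2,0,0],[0,0,0]],
    [[0.2,0,0],[0,0,0]]
  ]
}}

```text
clock: 12.92
position: [0.5076, -0.0, 0.0423]
tool_rot: [[0.999, -0.0, 0.047], [-0.047, 0.0, 0.999], [-0.0, -1.0, 0.0]]
force: [0.4, 0.3, -1.0]
width: 0.0003
```

Request:
{"method": "apply_moves", "body": {
  "steps": [
    [[0.2,0,0],[0,0,0]],
    [[0.2,0,0],[0,0,0]],
    [[0.2,0,0],[0,0,0]],
    [[0.2,0,0],[0,0,0]]
  ]
}}

```text
clock: 13.25
position: [0.5152, -0.0004, 0.0423]
tool_rot: [[0.999, -0.001, 0.047], [-0.047, 0.0, 0.999], [-0.001, -1.0, 0.0]]
force: [-3.1, 0.5, 2.2]
width: 0.0003
```

Contact at 3 N, which matches the slide friction. Pushing steadily.

Request:
{"method": "apply_moves", "body": {
  "steps": [
    [[0.25,0,0],[0,0,0]],
    [[0.3,0,0],[0,0,0]],
    [[0.3,0,0],[0,0,0]],
    [[0.3,0,0],[0,0,0]],
    [[0.3,0,0],[0,0,0]],
    [[0.3,0,0],[0,0,0]],
    [[0.25,0,0],[0,0,0]],
    [[0.2,0,0],[0,0,0]]
  ]
}}

```text
clock: 13.92
position: [0.5377, -0.0014, 0.0423]
tool_rot: [[0.999, -0.0, 0.047], [-0.047, 0.0, 0.999], [-0.0, -1.0, 0.0]]
force: [-3.0, 0.6, 1.3]
width: 0.0002
```

```bash
python3 look.py 10
```

```text
13.9167 [ 0.5377 -0.0014  0.0423] -2.68 [-0.0456 -0.062 ] [-3.03  0.65  1.28]
tcp side px [216. 414.] +25mm [216. 372.]
```

View pics/s10.png

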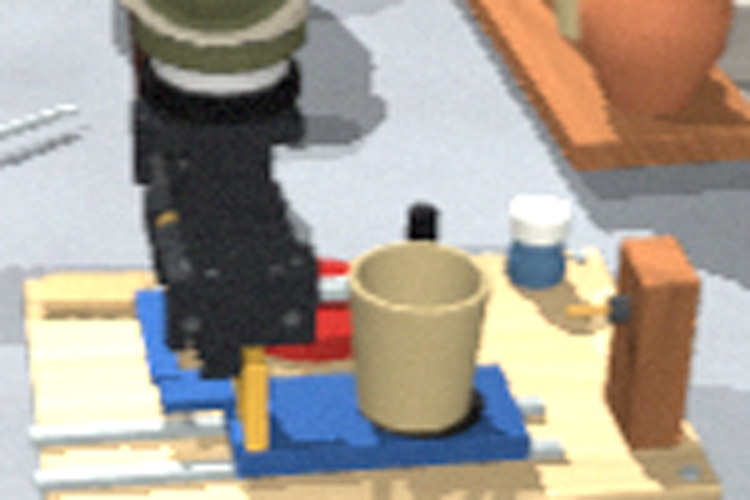

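The slide is moving with the beaker upright on its pad (side rim at (418,265)). Continuing.

Request:
{"method": "apply_moves", "body": {
  "steps": [
    [[0.25,0,0],[0,0,0]],
    [[0.3,0,0],[0,0,0]],
    [[0.3,0,0],[0,0,0]],
    [[0.3,0,0],[0,0,0]],
    [[0.3,0,0],[0,0,0]],
    [[0.3,0,0],[0,0,0]],
    [[0.25,0,0],[0,0,0]],
    [[0.2,0,0],[0,0,0]]
  ]
}}

```text
clock: 14.68
position: [0.5597, -0.0025, 0.0423]
tool_rot: [[0.999, 0.0, 0.047], [-0.047, 0.0, 0.999], [0.0, -1.0, 0.0]]
force: [-2.6, 0.6, 0.2]
width: 0.0005
```

Request:
{"method": "apply_moves", "body": {
  "steps": [
    [[0.15,0,0],[0,0,0]],
    [[0.15,0,0],[0,0,0]],
    [[0.15,0,0],[0,0,0]]
  ]
}}

```text
clock: 14.93
position: [0.5638, -0.0026, 0.0423]
tool_rot: [[0.999, -0.001, 0.047], [-0.047, 0.0, 0.999], [-0.001, -1.0, 0.0]]
force: [-11.3, 0.5, 5.1]
width: 0.0004
```

Request:
{"method": "apply_moves", "body": {
  "steps": [
    [[0.15,0,0],[0,0,0]],
    [[0.15,0,0],[0,0,0]]
  ]
}}

```text
clock: 15.1
position: [0.5636, -0.0026, 0.0422]
tool_rot: [[0.999, -0.009, 0.046], [-0.046, 0.0, 0.999], [-0.009, -1.0, -0.0]]
force: [-30.4, -1.3, 19.5]
width: 0.0003
```

The force rose to 30 N with no further travel, so something has stopped it. I'll ease off and check whether it's the end stop or the cam.

Request:
{"method": "apply_moves", "body": {
  "steps": [
    [[-0.3,0,0],[0,0,0]],
    [[-0.5,0,0],[0,0,0]],
    [[-0.8,0,0],[0,0,0]],
    [[-1.5,0,0],[0,0,0]],
    [[-1.5,-1,0],[0,0,0]],
    [[-1,-3,0],[0,0,0]],
    [[-1,-3.5,0],[0,0,0]],
    [[-2,-3.5,0],[0,0,0]]
  ]
}}

```text
clock: 15.77
position: [0.4813, 0.001, 0.1536]
tool_rot: [[0.999, 0.002, 0.047], [-0.047, -0.0, 0.999], [0.002, -1.0, -0.0]]
force: [0.3, 0.3, 0.5]
width: 0.0004
```

Request:
{"method": "apply_moves", "body": {
  "steps": [
    [[-3,0,0],[0,0,0]],
    [[-3,0,0],[0,0,0]],
    [[-3,0,0],[0,0,0]],
    [[-3,0,0],[0,0,0]],
    [[-1,0,0],[0,0,0]],
    [[0,0,0],[0,0,0]]
  ]
}}

```text
clock: 16.27
position: [0.3504, 0.0073, 0.1528]
tool_rot: [[0.999, 0.002, 0.047], [-0.047, -0.001, 0.999], [0.002, -1.0, -0.001]]
force: [1.4, 0.7, -0.0]
width: 0.0003
```

```bash
python3 look.py 11
```

```text
16.2667 [0.3504 0.0073 0.1528] -2.71 [-0.2331 -0.0616] [ 1.35  0.66 -0.04]
tcp side px [-178.  242.] +25mm [-183.  195.]
```

View pics/t11.png

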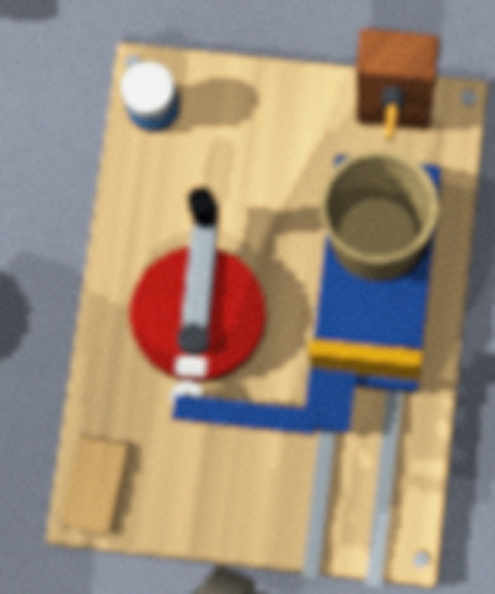

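View pics/s11.png

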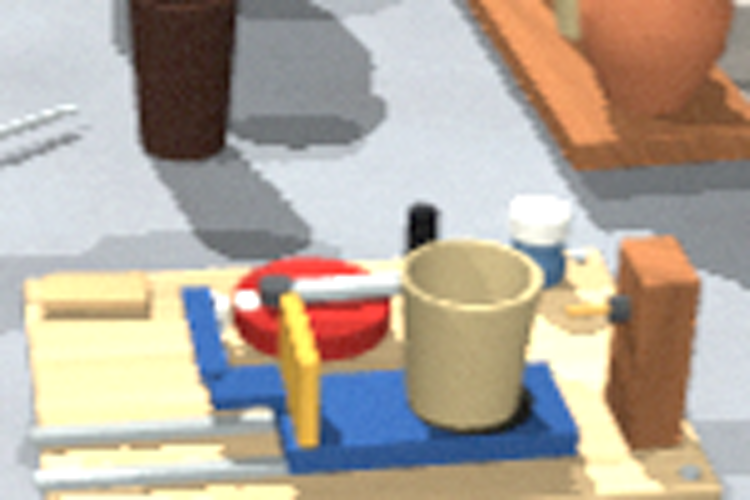

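```bash
python3 - <<'E'
from h import *
def meas(n):
    t=load(n);im=t["image"];hv=cv2.cvtColor(im,cv2.COLOR_BGR2HSV)
    m=cv2.inRange(hv,(18,190,120),(30,255,255));m[:220]=0;m[280:]=0;m[:,:290]=0;m[:,345:]=0
    c=max(cv2.findContours(m,0,1)[0],key=cv2.contourArea);M=cv2.minAreaRect(c);pl=W2J(onz(t,M[0],.09))
    b=cv2.inRange(hv,(105,150,60),(125,255,255));b[:,:262]=0;b[:,290:]=0;b[:235]=0;b[290:]=0
    Mo=cv2.moments(b,True);a=W2J(onz(t,(Mo["m10"]/Mo["m00"],Mo["m01"]/Mo["m00"]),.047))
    g=im.max(axis=2);mm=(g<45).astype(np.uint8);mm[:175]=0;mm[205:]=0;mm[:,:255]=0;mm[:,280:]=0
    st,ce=cv2.connectedComponentsWithStats(mm)[2:]
    print(n,"plate",pl.round(4),"arm",a.round(4),"peg",ce[1:].round(2).tolist())
for n in("top0.npz","top8.npz","top11.npz"):meas(n)
a=load("top8.npz")["image"];b=load("top11.npz")["image"]
# bar angle on 11 as before
t=load("top11.npz")
im=cv2.resize(t["image"][190:260,225:325],None,fx=8,fy=8,interpolation=cv2.INTER_CUBIC);sat=cv2.cvtColor(im,cv2.COLOR_BGR2HSV)[:,:,1]
p=[]
for v in range(100,250,10):
  u=np.where(sat[v,250:390]<130)[0]+250
  p.append(W2J(onz(t,((u[0]+u[-1])/16+225-.44,v/8+190-.44),.05)))
k=np.polyfit(*np.array(p).T,1);print("bar",np.degrees(np.arctan(k[0])),k[1])
tc=lambda u,v:(u/3.3+205-.35,v/3.3+125-.35)
print("beaker rim",W2J(onz(t,tc(380,215),.115)),"stylus tip",W2J(onz(t,tc(390,135),.09)))
E
```

```text
top0.npz plate [-0.0618 -0.0605] arm [-0.0974  0.0119] peg []
top8.npz plate [-0.0618 -0.0605] arm [-0.0972  0.0121] peg [[266.25, 187.69]]
top11.npz plate [-0.0072 -0.0604] arm [-0.0434  0.0191] peg [[266.22, 187.52]]
bar 1.5123666671889642 0.04997026693351794
beaker rim [ 0.07490141 -0.05991169] stylus tip [ 0.13451861 -0.05994359]
```

The arm sits at jig x -43.4 mm, against -44 expected at full travel, and the cam is unchanged. I'll check whether the beaker slipped on its pad.

```bash
python3 - <<'E'
from h import *
for n in("8","11"):
    s=load(f"side{n}.npz");hv=cv2.cvtColor(s["image"],cv2.COLOR_BGR2HSV)
    m=cv2.inRange(hv,(14,50,40),(28,130,215))
    im=s["image"]
    x0=310 if n=="8" else 330
    # beaker front lower body: row band 240..250; find left/right edges against blue slide (hue>100)
    for row in(247,249,251):
        L=hv[row,x0-15:x0+55,0].astype(int); u=np.where((L<60))[0]+x0-15
        print(n,row,u.min(),u.max(),end=" | ")
    y=cv2.inRange(hv,(18,150,80),(32,255,255));y[:225]=0;y[262:]=0;y[:,:285]=0;y[:,322:]=0
    uu=np.where(y.any(0))[0];print("plate cols",uu.min(),uu.max())
    t=load(f"top{n}.npz");g=t["image"]
    # top view rim: segment non-blue/not wood using low-sat khaki
    h2=cv2.cvtColor(g,cv2.COLOR_BGR2HSV);k=cv2.inRange(h2,(15,60,60),(30,140,165));
    q=np.zeros_like(k);q[165:240,295:342]=255;k&=q
    k=cv2.morphologyEx(k,cv2.MORPH_OPEN,np.ones((5,5),np.uint8))
    c=max(cv2.findContours(k,0,1)[0],key=cv2.contourArea);(a,b),r=cv2.minEnclosingCircle(c);print("rim circ",a,b,r,W2J(onz(t,(a,b),.115)),cv2.boundingRect(c))
E
```

```text
8 247 295 364 | 8 249 295 364 | 8 251 295 364 | plate cols 291 296
rim circ 320.5 206.0 27.771488189697266 [ 0.04192133 -0.06493047] (299, 179, 37, 55)
11 247 315 384 | 11 249 315 384 | 11 251 315 384 | plate cols 311 318
rim circ 317.8209228515625 189.9255828857422 18.205402374267578 [ 0.07420525 -0.05601938] (303, 172, 31, 37)
```

```bash
python3 - <<'E'
from h import *
d=R2@np.array([.0546,0]);B=np.array([*J2W(.03,-.06),.08])
for c,(y0,y1,x0,x1) in {"side":(217,258,312,343)}.items():
    a=load(f"{c}0.npz");f=load(f"{c}11.npz")
    print(c,"pred",proj(f,B+[d[0],d[1],0])-proj(a,B))
    up=lambda im:cv2.resize(im,None,fx=5,fy=5,interpolation=cv2.INTER_CUBIC)
    T=up(a["image"][y0:y1,x0:x1]);S=up(f["image"][y0-10:y1+10,x0:x1+40])
    r=cv2.matchTemplate(S,T,cv2.TM_CCOEFF_NORMED);_,v,_,l=cv2.minMaxLoc(r);print(v,l[0]/5,l[1]/5-10)
a=load("top0.npz");f=load("top11.npz")
cv2.imwrite("pics/cmp.png",np.hstack([cv2.resize(x["image"][160:250,290:350],None,fx=6,fy=6,interpolation=cv2.INTER_CUBIC) for x in(a,f)]))
E
```

```text
side pred [21.22520421 -1.27377984]
0.7214894890785217 21.2 -0.8000000000000007
```

View pics/cmp.png

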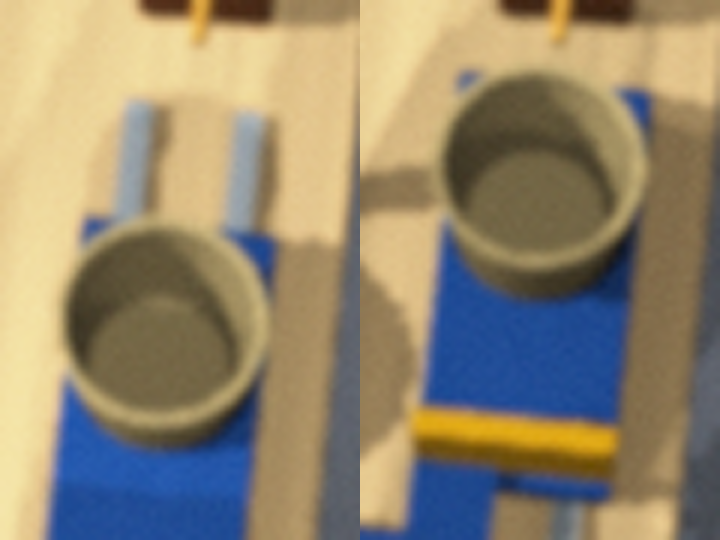

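The beaker shifted 21.2 px in the side view, as predicted for full travel, so it did not slip. It stands upright and clear of the stylus. Handing in.

```bash
python3 -c "
from rig import r
print(r.job_done())"
```

```text
the job is handed in; nothing more can be done
None
```

The job is handed in at about 16 s of the 56 s: the cam is at its low point, and the slide is fully forward with the beaker upright in front of the marker.

**Cam:** I pushed the peg clockwise with the closed fingertips, from about 98° to 0°. I then backed off to measure it before touching the plate. Most readings gave -1° to +1.5°. One rough side-view reading of the peg gave +3°, but I trusted the others. The cam had not moved after the slide run.

**Slide:** I pushed the yellow plate at about 3 N until it stopped firmly. My highest reading was about 36 N, on the fingertips. The roller arm ended at jig x -43.4 mm, against the -44 mm expected at full travel. The measured shift was about 54.5 mm, so the slide had started 5 to 6 mm forward.

**Beaker and other items:** The beaker's shift in the side view matched the slide's travel (21.2 px predicted and measured). A rough hand-picked reading from the top view suggested about 3 mm less, which I put down to the picking. The jar and rib look unmoved in the pictures. I did not re-check the items on the bench one by one, but the arm stayed well clear of them.

**What disagreed:** The fingertips look about 25 mm shorter in the camera than the reported TCP. My first approach at the planned height therefore touched nothing, and I lowered the tool by what the side view showed.

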